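Portion mandarins out of a tipping pan past a bench scraper

TASK

Take the bench scraper from its leaning rack and stand it, best slantwise, in the spring-loaded serving pan, so that it blocks most of the pan's open front and leaves a gap only at the side where the green box stands; press the pan's front down with it so that all three mandarins roll out through the gap into the green box, none into the grey one. Then let the pan come back up and put the scraper back on the rack as it was. Tip the pan only with the scraper in it, do not touch the mandarins with the gripper, and leave the carton, bottle and can where they are.

Things in the scene. Friction and masses are not known exactly. Their poses are not given: they have to be found in the camera images.
- stand: Fixed steel stand, 270 mm wide (y), side posts 170 mm high, carrying the tipping pan. Origin on the counter straight below the pan's hinge. Its front faces its own -x, roughly to the robot; position and yaw vary. The two boxes stand side by side before it, one on its +y, one on its -y side.
- pan_floor (a point): Point of the pan's floor surface, mid-width, on the hinge axis, 155 mm above the counter; turns with the pan. x: along the floor to the back; y: along the hinge; z: square off the floor. Steel pan without front wall: floor from x -115 mm (open front edge) to +80 mm (back wall); side walls' inner faces at y +-110 mm, 4 mm thick, 60 mm high.
- pan (a joint): Tipping angle of the pan (rad): 0 at rest, its front 0.09 rad (5 degrees) higher than its back; positive: front goes down, a turn about the point's -y axis; stop at 0.65. A damped spring brings it back to 0 by itself; about 8 N on the floor 75 mm ahead of the hinge hold it at 0.5. The mandarins roll well at 0.4 and more.
- scraper: Bench scraper: steel blade 150 mm wide (y), 4 mm thick (x), 97 mm high; blue handle on top, 120 mm long (y), 22 mm thick (x), at z 95 to 131 mm. Origin at the middle of the blade's lower edge, z up the blade to the handle. 0.2 kg. At first it leans on the rack, z tilted 30 degrees from vertical towards the rack's -x, handle free above.
- scraper_grip (a point): Centre of the scraper's handle, 113 mm above the blade's lower edge (frame as the scraper).
- rack: Fixed wooden rack, base 130 x 180 x 12 mm, left or right of the pan; yaw varies. Cradle leaning 30 degrees: a back plate 60 mm high under the blade's -x side (its face 2 mm from the resting blade's mid-plane) and a trough 20 mm wide for the lower edge with a 14 mm lip on the +x side. Origin on the counter, 10 mm to +x of the base's middle.
- rack_seat (a point): Where the blade's lower-edge middle rests in the rack: 30 mm in the rack's +x and 22 mm above the counter. Axes as the rack (x, y level, z up), not leaning. The scraper back in place has its origin here, its z leaning 30 degrees towards the rack's -x, blade's width along the rack's y.
- green_box: Fixed open green plastic box, 200 (x) x 126 (y) x 80 mm high, walls 4 mm, origin under its centre. Stands before the pan on the stand's +y or -y side, just under the front edge; the mandarins must end here.
- grey_box: Fixed open grey box of the same size on the other side, wall to wall with the green one; it must stay empty. Origin under its centre.
- mandarin0_center (a point): Centre of a mandarin, an orange ball of 54 mm diameter, 80 g; at the start it lies against the pan's back wall. Frame turns as it rolls.
- mandarin1_center (a point): Centre of a mandarin, an orange ball of 54 mm diameter, 80 g; at the start it lies against the pan's back wall. Frame turns as it rolls.
- mandarin2_center (a point): Centre of a mandarin, an orange ball of 54 mm diameter, 80 g; at the start it lies against the pan's back wall. Frame turns as it rolls.
- carton: Bystander: red carton 120 x 160 x 100 mm with a yellow band, on the side of the pan where the rack is not. Origin under its centre.
- ketchup: Bystander: red bottle, 60 mm diameter, 180 mm high. Origin under its centre.
- can: Bystander: can with a blue label, 68 mm diameter, 100 mm high. Origin under its centre.
There are look-alikes about, which are no part of the job. What is shaped like the part that bears mandarin0_center but black, purple or white is not meant.

How it is judged:
On the way, in this order (a step that is already met when the one before it is completed fails the run):
1. the scraper stands in the pan, on its floor (x of scraper in the frame of pan_floor between -0.125 and 0.09 m and y of scraper in the frame of pan_floor between -0.12 and 0.12 m and z of scraper in the frame of pan_floor below 0.04 m and z of scraper in the frame of pan_floor below 0.008 m and contact force between scraper and stand above 0.3 N), for 0.1 s.
2. all three mandarins are in the green box (x of mandarin0_center in the frame of green_box between -0.1 and 0.1 m and y of mandarin0_center in the frame of green_box between -0.063 and 0.063 m and z of each of mandarin0_center, mandarin1_center, mandarin2_center in the frame of green_box below 0.085 m and x of mandarin1_center in the frame of green_box between -0.1 and 0.1 m and y of mandarin1_center in the frame of green_box between -0.063 and 0.063 m and x of mandarin2_center in the frame of green_box between -0.1 and 0.1 m and y of mandarin2_center in the frame of green_box between -0.063 and 0.063 m), for 0.2 s.
At the end, for the whole second after the job is handed in: All three mandarins in the green box; pan back up (within 0.04 rad of rest); scraper leaning on its rack as at the start, released and still: edge middle within 22 mm of its seat, handle centre 35 to 80 mm towards the rack's -x, blade along the rack within 0.2 rad (all of step 2 and value of joint pan below 0.04 rad and distance between scraper and rack_seat below 0.022 m and x of scraper_grip in the frame of rack_seat between -0.08 and -0.035 m and angle between the y axis of scraper and the y axis of rack, either way round below 0.2 rad and linear speed of scraper below 0.03 m/s); the robot touches nothing.
It fails at once if the pan is tipped (past 0.25 rad) without the scraper in it (value of joint pan above 0.25 rad and not (x of scraper in the frame of pan_floor between -0.125 and 0.09 m and y of scraper in the frame of pan_floor between -0.12 and 0.12 m and z of scraper in the frame of pan_floor below 0.04 m)).
It fails at once if the gripper touches a mandarin (contact force between the fingers and mandarin0 above 0.5 N or contact force between the fingers and mandarin1 above 0.5 N or contact force between the fingers and mandarin2 above 0.5 N).
It fails at once if the red carton is moved more than 25 mm or tipped (distance of carton from where it was at the start of the episode above 0.025 m or angle between carton's own z axis and vertical above 0.3 rad).
It fails at once if the red bottle is moved more than 25 mm or tipped (distance of ketchup from where it was at the start of the episode above 0.025 m or angle between ketchup's own z axis and vertical above 0.3 rad).
It fails at once if the blue can is moved more than 25 mm or tipped (distance of can from where it was at the start of the episode above 0.025 m or angle between can's own z axis and vertical above 0.3 rad).
It also fails if it takes over 67 s, if anything falls off the work surface, if the arm or the gripper's body presses on something with over 40 N, if the wrist force passes 120 N, or if a joint passes its speed limit or range.

ROBOT

A 6-joint arm with a two-finger parallel gripper is mounted at the origin on the work surface. World frame = base frame: x ahead of the robot, y to its left, z up, the work surface at z = 0. Lengths are in m, angles in rad, forces in N, time in s.
With the tool pointing down it reaches from about 0.25 to 0.8 m from the base axis. Payload 3.9 kg.
Tool frame: the origin (TCP) lies on the centre line of the jaws, within the pads' length; the fingertips stand 14 mm ahead of it and the grasp point (between the pads) lies 5 mm behind it; z points along the fingers, x is the direction in which the jaws open and shut, and the axes are right-handed (so a half turn about z gives the same grasp; the last joint's range is limited). The gripper opens to 85 mm and grips with 20 to 120 N. Pads are 22 mm wide; open, the fingers measure 114 mm over their backs; the gripper's body (76 mm by 85 mm) begins 54 mm behind the grasp point. The pads swing forward as they close: fully open they stand 13 mm farther back than shut.
Start: joints at [-1.118, 0.26, -0.138, 1.173, 0, 1.571], TCP at [0.23, -0.472, 0.245] pointing down, gripper open.
Joint ranges: [-2.78, 2.78], [-0.83, 1.72], [-1.28, 1.37], [-1.9, 2.12], [-1.57, 1.48], [-3.14, 3.14]. Speed limits (rad/s): [2.57, 2.57, 3.14, 3.14, 3.14, 3.14].

INTERFACE

Orientations are given as a unit quaternion [w, x, y, z].
In Python, from station import r gives the robot as it stands.
- The arm moves only by the tool send_rows, never from a script. Its argument "deltas" is a list of rows, each an object of numbers: "tx", "ty", "tz": the shift along the world's x, y, z in m; "wx", "wy", "wz": the turn, a rotation vector about the world's x, y, z in rad; "gripper": the finger opening in m, from 0 to 0.0854. A call has 1 to 10 rows; each row is the pose to reach, as a shift and turn from the pose measured when the call began; what a row does not reach only later rows make up. A row lasts 1/12 s, in which the tool goes at most 41.7 mm and 7.16 degrees, less where a joint would pass 70% of its speed; a pose out of reach is approached as far as the arm can. A call with a gripper value outside its range is refused whole. The fingers move at their own pace and stop on an object; "newtons" is the grip in N (left out, the last holds). Time passes only in rows, so rows that repeat a pose let the fingers close. It gives the time, the measured TCP pose, the force and the opening at its end, in the units of the state.
- r.get_state(): the state, without advancing time (a new reading comes with each control period).
- r.capture(name): name is "side" or "top" or "wrist"; returns a dict with "img" (420x560x3 uint8, blue, green, red), "depth" (420x560 float32, m along the optical axis (not along the pixel's ray), 0 where there is no reading), "K" (3x3 intrinsics, pixels), "position" and "attitude" of the camera in the world. Camera axes: x right, y down, z forward; pixel columns grow to the right and rows downward; lengths in m; the calibration is good to about 2 mm. A picture is of the moment at which its call begins.
- r.hand_in(): hands the job in, once; it reports no verdict.
The state is a dict: "t": time; "joints": joint angles; "qvel": joint speeds; "joint_efforts": joint torques, N m; "ee_pos": TCP position; "eef_rot": TCP orientation; "ft_force": force on the tool from outside, world axes, zero at the start; "moment": the same for the moment, N m; "finger_gap": opening from 0.0 (shut) to 1.0 (fully open).
Only numpy, scipy, OpenCV 4.12 (cv2) and the standard library are available. Lean on these libraries where they do the work, as an engineer would, in place of code of your own. Each camera call takes 0.05 s, during which the arm holds its last target. There are 200 camera calls.

## Working session

There is one attempt and no reset: what is moved stays moved. The work goes in short steps, Python scripts to look and compute and a tool call to move; the robot and the scene stay as the last step left them, time stands still between calls to the robot, and variables do not carry over. Pictures are saved under pics/ and viewed, about 8 in all and at most 12, crops included, and the job is handed in when it is done.

Besides the shell and the picture viewer there is one more tool, called after "Request:" as a command line: name --argument value ..., lists and objects as JSON in quotes. send_rows: Moves the arm, as the interface text tells. Its arguments: {"type":"object","properties":{"deltas":{"type":"array"},"newtons":{"type":"number"}},"required":["deltas"]}

```bash
mkdir -p pics; ls
cat > h.py <<'E'
import numpy as np, cv2
from scipy.spatial.transform import Rotation as R
from station import r
def rot(a):
    a=np.array(a,float)
    return a if a.shape==(3,3) else R.from_quat(a[[1,2,3,0]]).as_matrix()
def cloud(c):
    d=c["depth"];K=np.array(c["K"]);v,u=np.indices(d.shape)
    p=np.stack([(u-K[0,2])*d/K[0,0],(v-K[1,2])*d/K[1,1],d],-1)
    w=p@rot(c["attitude"]).T+np.array(c["position"]); w[d<=0]=np.nan
    return w
E
python3 - <<'E'
from h import *
for n in("top","side"):
    c=r.capture(n); cv2.imwrite(f"pics/{n}0.png",c["img"]); np.savez(f"{n}0.npz",**{k:np.array(v) for k,v in c.items()})
    print(n,c["position"],c["attitude"],np.array(c["K"]).tolist())
print(r.get_state())
E
```

```text
pics
top [0.34081426 0.01186528 1.65366201] [ 0.07181082 -0.69477295  0.71174458 -0.07452116] [[533.9057342451498, 0.0, 272.0367885554586], [0.0, 533.9057342451498, 208.22468425109437], [0.0, 0.0, 1.0]]
side [1.0838626  0.91229246 1.02051473] [-0.08874823  0.2083511   0.88693729 -0.40256157] [[545.6623574289392, 0.0, 274.33106098857286], [0.0, 545.6623574289392, 211.43355410827502], [0.0, 0.0, 1.0]]
{'t': 0.1, 'joints': array([-1.11800863e+00,  2.60611827e-01, -1.39231224e-01,  1.17272434e+00,
       -3.40452695e-05,  1.57078126e+00]), 'qvel': array([-0.0005482 , -0.00213227,  0.00247414, -0.00078958,  0.00054756,
       -0.00090493]), 'joint_efforts': array([ 1.28825841e-04, -4.06509125e+01,  2.54527152e+01,  1.01740440e-02,
        1.81791147e-04,  6.08342177e-06]), 'ee_pos': array([ 0.22940494, -0.47156738,  0.24455489]), 'eef_rot': array([-4.55209720e-04,  8.47787256e-01, -5.30335727e-01, -7.59764512e-04]), 'ft_force': array([-0.38297812, -0.60356448, -0.3725444 ]), 'moment': array([ 0.01530827,  0.03641696, -0.05353619]), 'finger_gap': 1.0016472839637556}
```

View pics/top0.png

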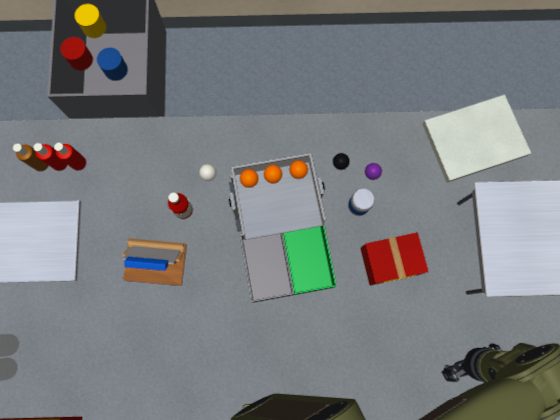

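View pics/side0.png

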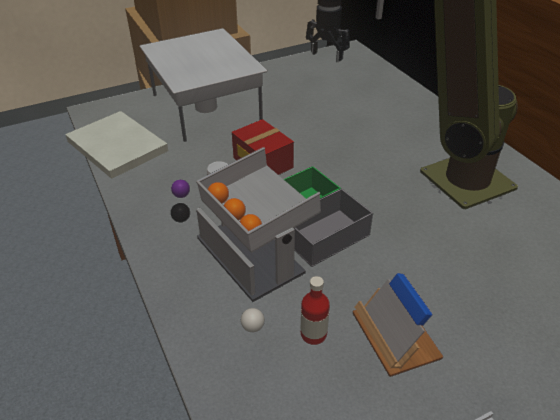

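Top view: the rack with its blue handle (146,264) is on the left (+y). The pan is at (278,195) with mandarins at (249,178), (273,174) and (299,170). The green box (308,260) is on the -y side, the grey box (267,266) on the +y side, and the bottle is at (180,205).

Run:
```python
from h import *
for n in("top","side"):
    c=dict(np.load(f"{n}0.npz")); w=cloud(c); hsv=cv2.cvtColor(c["img"],cv2.COLOR_BGR2HSV)
    def seg(lo,hi,box,zmin=-1):
        m=cv2.inRange(hsv,lo,hi)>0; b=np.zeros_like(m); b[box[1]:box[3],box[0]:box[2]]=1
        m&=b; m&=np.isfinite(w[...,2])&(w[...,2]>zmin); return w[m]
    B=dict(blue=(100,220,190,300),brown=(115,235,195,290),or_=(235,155,315,190),green=(280,220,340,300),red=(360,230,430,290)) if n=="top" else dict(blue=(380,270,440,330),brown=(345,290,450,380),or_=(205,175,265,235),green=(280,165,345,205),red=(230,120,295,170))
    H=dict(blue=((105,150,60),(130,255,255)),brown=((5,80,60),(20,200,255)),or_=((5,200,150),(18,255,255)),green=((50,120,60),(80,255,255)),red=((0,150,60),(5,255,255)))
    for k in B:
        p=seg(*H[k],B[k],0.004 if k!="brown" else -1)
        print(n,k,len(p),p.mean(0).round(3),np.percentile(p,[1,99],0).round(3).tolist())
        if k in("blue","brown","green","red"):
            q=p if k=="blue" else (p[(p[:,2]<.02)] if k=="brown" else p[p[:,2]>p[:,2].max()-.012])
            if len(q)>10:print("   rect",cv2.minAreaRect((q[:,:2]*1000).astype(np.float32)))
        if k=="or_":
            l=cv2.inRange(hsv,*H[k]); b=np.zeros_like(l); x0,y0,x1,y1=B[k]; b[y0:y1,x0:x1]=1; l*=b
            nn,lab,st,ce=cv2.connectedComponentsWithStats(l)
            for i in range(1,nn):
                if st[i,4]>60:
                    p=w[lab==i]; s=np.linalg.lstsq(np.c_[2*p,np.ones(len(p))],(p**2).sum(1),rcond=None)[0]; print("   ball",s[:3].round(4),np.sqrt(s[3]+s[:3]@s[:3]).round(4),st[i,4])
    if n=="top":
        # pan rim: points z>.16 in pan area
        s=w[140:245,225:335].reshape(-1,3); 
        g=s[np.isfinite(s[:,2])]; print(np.histogram(g[:,2],np.arange(-.01,.25,.01)))
        for lo in(.14,.19,.20): print(lo,cv2.minAreaRect((g[g[:,2]>lo][:,:2]*1000).astype(np.float32)))
    # pan floor plane
    fl=(250,190,312,225) if n=="top" else (245,195,290,205)
    p=w[fl[1]:fl[3],fl[0]:fl[2]].reshape(-1,3); p=p[np.isfinite(p[:,2])]
    s=np.linalg.lstsq(np.c_[p[:,:2],np.ones(len(p))],p[:,2],rcond=None)[0]; print("floor",s.round(4),np.std(p[:,2]-np.c_[p[:,:2],np.ones(len(p))]@s).round(4),p.mean(0).round(3),"slope",np.hypot(*s[:2]),"dir",np.arctan2(-s[1],-s[0]))
```

```text
top blue 430 [0.51  0.365 0.132] [[0.492, 0.307, 0.112], [0.53, 0.424, 0.145]]
   rect ((511.15740966796875, 365.69415283203125), (119.02583312988281, 31.819480895996094), 82.84993743896484)
top brown 1437 [0.518 0.356 0.021] [[0.457, 0.276, 0.002], [0.592, 0.457, 0.071]]
   rect ((526.9532470703125, 374.1893310546875), (195.4385528564453, 126.96521759033203), 83.21155548095703)
top or_ 692 [ 0.749 -0.002  0.197] [[0.718, -0.095, 0.181], [0.783, 0.088, 0.209]]
 ** On entry to DLASCL parameter number  4 had an illegal value
 ** On entry to DLASCL parameter number  4 had an illegal valueTraceback (most recent call last):
  File "<stdin>", line 20, in <module>
    x, resids, rank, s = _umath_linalg.lstsq(a, b, rcond,
                         ~~~~~~~~~~~~~~~~~~~^^^^^^^^^^^^^
                                             signature=signature)
                                             ^^^^^^^^^^^^^^^^^^^^
    raise LinAlgError("SVD did not converge in Linear Least Squares")
numpy.linalg.LinAlgError: SVD did not converge in Linear Least Squares
```

Run:
```python
import cv2
a=cv2.imread("pics/top0.png")
b=cv2.resize(a[135:310,220:340],None,fx=3.4,fy=3.4,interpolation=2); c=cv2.resize(a[180:310,110:220],None,fx=3.4,fy=3.4,interpolation=2)
import numpy as np
o=np.zeros((600,800,3),np.uint8); o[:b.shape[0],:b.shape[1]]=b; o[:c.shape[0],410:410+c.shape[1]]=c; cv2.imwrite("pics/crop0.png",o)
```

```text
(no output)
```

View pics/crop0.png

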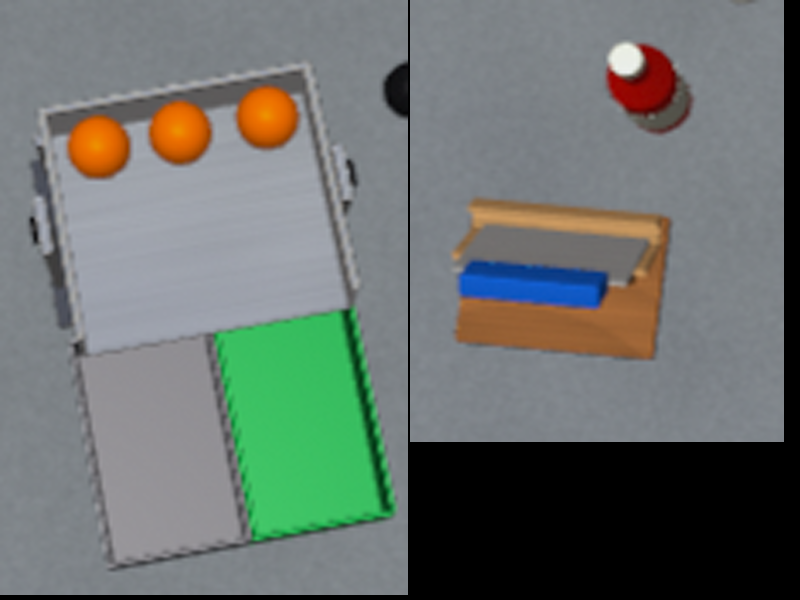

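The crop shows the lower edge of the blade in the far trough (world +x) and the handle leaning towards the robot. The green box is on the pan's right (-y) side. The script failed on missing depth values, so I'm fixing that.

```bash
cat > meas.py <<'E'
from h import *
for n in("top","side"):
    c=dict(np.load(f"{n}0.npz")); w=cloud(c); hsv=cv2.cvtColor(c["img"],cv2.COLOR_BGR2HSV)
    ok=np.isfinite(w[...,2])
    def m(lo,hi,b):
        q=np.zeros(ok.shape,bool); q[b[1]:b[3],b[0]:b[2]]=1
        return q&ok&(cv2.inRange(hsv,lo,hi)>0)
    rect=lambda p:[np.round(x,1) for x in cv2.minAreaRect((p[:,:2]*1000).astype(np.float32))]
    B=dict(blue=(100,220,190,300),brown=(115,235,195,290),or_=(235,155,315,190),green=(280,220,340,300),red=(360,230,430,290),ketch=(160,185,195,220)) if n=="top" else dict(blue=(380,270,440,330),brown=(345,290,450,380),or_=(205,175,265,235),green=(280,165,345,205),red=(230,120,295,170),ketch=(295,270,335,350))
    H=dict(blue=((105,150,60),(130,255,255)),brown=((5,80,60),(20,200,255)),or_=((5,200,120),(18,255,255)),green=((50,120,60),(80,255,255)),red=((0,150,60),(5,255,255)),ketch=((0,150,60),(5,255,255)))
    for k in B:
        mm=m(*H[k],B[k]); p=w[mm]
        print(n,k,len(p),p.mean(0).round(3),np.percentile(p,[1,99],0).round(3).tolist())
        if k=="or_":
            nn,lab,st,ce=cv2.connectedComponentsWithStats(cv2.erode(mm.astype(np.uint8),np.ones((2,2))))
            for i in range(1,nn):
                if st[i,4]>60:
                    p=w[lab==i]; s=np.linalg.lstsq(np.c_[2*p,np.ones(len(p))],(p**2).sum(1),rcond=None)[0]; print("   ball",s[:3].round(4),np.sqrt(s[3]+s[:3]@s[:3]).round(4),st[i,4])
        elif k!="ketch":
            q=p if k=="blue" else p[p[:,2]<.02] if k=="brown" else p[p[:,2]>np.percentile(p[:,2],99.5)-.012]
            print("   rect",rect(q))
    # blade: greyish points above rack, fit plane
    b=(125,235,190,265) if n=="top" else (360,280,410,360)
    q=m((0,0,0),(180,70,255),b); p=w[q]; p=p[(p[:,2]>.045)]
    ctr=p.mean(0); v=np.linalg.svd(p-ctr)[2]; print("blade",len(p),ctr.round(4),"normal",v[2].round(3),"long",v[0].round(3))
    fl=(250,190,312,225) if n=="top" else (245,190,290,205)
    p=w[fl[1]:fl[3],fl[0]:fl[2]].reshape(-1,3); p=p[np.isfinite(p[:,2])]; p=p[abs(p[:,2]-np.median(p[:,2]))<.02]
    A=np.c_[p[:,:2],np.ones(len(p))]; s=np.linalg.lstsq(A,p[:,2],rcond=None)[0]
    print("floor",s.round(4),np.std(p[:,2]-A@s).round(4),"slope",np.hypot(*s[:2]).round(3),"backdir",np.arctan2(-s[1],-s[0]).round(3))
    if n=="top":
        s=w[140:245,225:335]; g=s[np.isfinite(s[...,2])]
        for lo in(.14,.19,.2,.21): print(lo,rect(g[g[:,2]>lo]))
        s=w[220:305,235:340]; g=s[np.isfinite(s[...,2])]; g=g[(g[:,2]>.06)&(g[:,2]<.1)&(g[:,0]<.58)]; print("boxes",rect(g), g.min(0),g.max(0))
    # rack back plate/lip
E
python3 meas.py
```

```text
top blue 430 [0.51  0.365 0.132] [[0.492, 0.307, 0.112], [0.53, 0.424, 0.145]]
   rect [array([511.2, 365.7]), array([119. ,  31.8]), np.float64(82.8)]
top brown 1437 [0.518 0.356 0.021] [[0.457, 0.276, 0.002], [0.592, 0.457, 0.071]]
   rect [array([527. , 374.2]), array([195.4, 127. ]), np.float64(83.2)]
top or_ 725 [ 0.748 -0.002  0.196] [[0.717, -0.095, 0.18], [0.782, 0.088, 0.209]]
   ball [ 0.7605 -0.0759  0.1866] 0.0206 199
   ball [ 0.7497 -0.0027  0.185 ] 0.0213 208
   ball [0.7382 0.0655 0.1858] 0.021 209
top green 2631 [ 0.522 -0.109  0.014] [[0.425, -0.174, -0.004], [0.618, -0.037, 0.085]]
   rect [array([ 514.7, -103.9]), array([181.8, 125.9]), np.float64(8.8)]
top red 2093 [ 0.511 -0.349  0.095] [[0.445, -0.438, 0.014], [0.577, -0.272, 0.109]]
   rect [array([ 512.2, -357. ]), array([119.1, 157.6]), np.float64(11.0)]
top ketch 238 [0.68  0.274 0.124] [[0.661, 0.252, 0.099], [0.713, 0.308, 0.164]]
blade 394 [0.5409 0.3601 0.0704] normal [-0.864  0.1   -0.493] long [-0.146 -0.988  0.056]
floor [-0.094  -0.0147  0.2206] 0.0033 slope 0.095 backdir 0.155
0.14 [array([684.3, -
[... 771 characters left out ...]
88, 0.206]]
   ball [ 0.7626 -0.0692  0.1882] 0.0175 145
   ball [0.7509 0.0044 0.1879] 0.0178 174
   ball [0.7408 0.0715 0.1885] 0.0177 157
side green 509 [ 0.462 -0.156  0.045] [[0.419, -0.18, 0.001], [0.528, -0.049, 0.085]]
   rect [array([ 474.4, -111.6]), array([102.4, 131.2]), np.float64(11.3)]
side red 1253 [ 0.506 -0.336  0.091] [[0.445, -0.437, 0.017], [0.578, -0.272, 0.107]]
   rect [array([ 511.9, -355.3]), array([122.4, 165.1]), np.float64(10.7)]
side ketch 706 [0.697 0.296 0.11 ] [[0.667, 0.267, 0.01], [0.717, 0.312, 0.16]]
blade 1480 [0.5382 0.3594 0.0726] normal [ 0.863 -0.101  0.494] long [ 0.176  0.979 -0.107]
floor [-0.0839  0.0022  0.2151] 0.0019 slope 0.084 backdir -0.026
```

```bash
cat > plan.py <<'E'
from h import *
E=lambda s,a,d=False:R.from_euler(s,a,degrees=d)
RACK=-0.120; SEAT=np.array([.567,.360,.022]); LEAN=np.pi/6
HINGE=np.array([.6966,-.0125,.155]); YAW=0.157
T=R.from_matrix(np.array([[1,0,0],[0,-1,0],[0,0,-1.]]))   # tool in scraper frame
OFF=np.array([0,0,.113-.003])                               # TCP in scraper frame
def tool(p,Rs): return p+Rs.apply(OFF),Rs*T
def rack(up=0,dz=0,dx=0):
    Rs=E('z',RACK)*E('y',-LEAN); return tool(SEAT+Rs.apply([dx,0,up])+[0,0,dz],Rs)
def pan(q,x,y,th,up=0):   # scraper origin (x,y,up) in pan frame, yaw -th (rad)
    Rp=E('z',YAW)*E('y',.09-q); return tool(HINGE+Rp.apply([x,y,up]),Rp*E('z',-th))
def go(tgt):
    s=r.get_state(); Rc=R.from_matrix(rot(s["eef_rot"])); d=tgt[0]-s["ee_pos"]; v=(tgt[1]*Rc.inv()).as_rotvec()
    print("t%.2f"%s["t"],"gap%.3f"%s["finger_gap"],"F",s["ft_force"].round(1),"D",d.round(4),"W",v.round(4),"rows>=",round(max(np.linalg.norm(d)/.0417,np.linalg.norm(v)/.125),1)); return d,v
E
python3 - <<'E'
from plan import *
d,v=go(rack(.1))
print(rack(.1)[0],rack()[0],pan(0,-.062,.034,.66)[0])
E
```

```text
t0.10 gap1.002 F [-0.4 -0.6 -0.4] D [ 0.2334  0.8441 -0.0407] W [-0.3176 -0.4458  0.9742] rows>= 21.0
[0.46275509 0.37256978 0.20386533] [0.51239553 0.36658417 0.11726279] [0.64005934 0.01297283 0.27012727]
```

Request:
send_rows --deltas '[{"tx": 0.005,"ty": 0.02,"tz": 0.005,"wx": -0.01,"wy": -0.015,"wz": 0.03},{"tx": 0.014,"ty": 0.05,"tz": 0.01,"wx": -0.02,"wy": -0.03,"wz": 0.06},{"tx": 0.023,"ty": 0.085,"tz": 0.015,"wx": -0.032,"wy": -0.045,"wz": 0.1},{"tx": 0.033,"ty": 0.12,"tz": 0.02,"wx": -0.045,"wy": -0.063,"wz": 0.14},{"tx": 0.043,"ty": 0.155,"tz": 0.025,"wx": -0.058,"wy": -0.082,"wz": 0.18},{"tx": 0.053,"ty": 0.19,"tz": 0.03,"wx": -0.072,"wy": -0.1,"wz": 0.22},{"tx": 0.063,"ty": 0.225,"tz": 0.035,"wx": -0.085,"wy": -0.12,"wz": 0.26},{"tx": 0.072,"ty": 0.26,"tz": 0.04,"wx": -0.098,"wy": -0.137,"wz": 0.3},{"tx": 0.082,"ty": 0.295,"tz": 0.04,"wx": -0.111,"wy": -0.156,"wz": 0.34},{"tx": 0.092,"ty": 0.33,"tz": 0.04,"wx": -0.124,"wy": -0.174,"wz": 0.38,"gripper": 0.06}]' --newtons 80

```text
validation failed for argument at $.de...
```

```bash
python3 -c "
from plan import *
go(rack(.1))"
```

```text
t0.10 gap1.002 F [-0.4 -0.6 -0.4] D [ 0.2334  0.8441 -0.0407] W [-0.3176 -0.4458  0.9742] rows>= 21.0
```

The call was refused without moving the arm. I'll try full rows, each with the gripper value.

Request:
send_rows --deltas '[{"tx": 0.005,"ty": 0.02,"tz": 0.005,"wx": -0.01,"wy": -0.015,"wz": 0.03,"gripper": 0.06},{"tx": 0.014,"ty": 0.05,"tz": 0.01,"wx": -0.02,"wy": -0.03,"wz": 0.06,"gripper": 0.06},{"tx": 0.023,"ty": 0.085,"tz": 0.015,"wx": -0.032,"wy": -0.045,"wz": 0.1,"gripper": 0.06},{"tx": 0.033,"ty": 0.12,"tz": 0.02,"wx": -0.045,"wy": -0.063,"wz": 0.14,"gripper": 0.06},{"tx": 0.043,"ty": 0.155,"tz": 0.025,"wx": -0.058,"wy": -0.082,"wz": 0.18,"gripper": 0.06},{"tx": 0.053,"ty": 0.19,"tz": 0.03,"wx": -0.072,"wy": -0.1,"wz": 0.22,"gripper": 0.06},{"tx": 0.063,"ty": 0.225,"tz": 0.035,"wx": -0.085,"wy": -0.12,"wz": 0.26,"gripper": 0.06},{"tx": 0.072,"ty": 0.26,"tz": 0.04,"wx": -0.098,"wy": -0.137,"wz": 0.3,"gripper": 0.06},{"tx": 0.082,"ty": 0.295,"tz": 0.04,"wx": -0.111,"wy": -0.156,"wz": 0.34,"gripper": 0.06},{"tx": 0.092,"ty": 0.33,"tz": 0.04,"wx": -0.124,"wy": -0.174,"wz": 0.38,"gripper": 0.06}]' --newtons 80

```text
t: 0.93
ee_pos: [0.3211, -0.14, 0.2847]
eef_rot: [0.006, 0.928, -0.358, 0.106]
ft_force: [0.8, 0.4, -0.2]
finger_gap: 0.705
```

```bash
python3 -c "
from plan import *
go(rack(.1))"
```

```text
t0.93 gap0.705 F [ 0.8  0.4 -0.2] D [ 0.1416  0.5126 -0.0808] W [-0.1936 -0.2699  0.5933] rows>= 12.9
```

Request:
send_rows --deltas '[{"tx": 0.01,"ty": 0.036,"tz": -0.002,"wx": -0.014,"wy": -0.019,"wz": 0.042,"gripper": 0.06},{"tx": 0.02,"ty": 0.072,"tz": -0.004,"wx": -0.027,"wy": -0.038,"wz": 0.083,"gripper": 0.06},{"tx": 0.03,"ty": 0.108,"tz": -0.006,"wx": -0.041,"wy": -0.057,"wz": 0.125,"gripper": 0.06},{"tx": 0.04,"ty": 0.144,"tz": -0.01,"wx": -0.054,"wy": -0.076,"wz": 0.167,"gripper": 0.06},{"tx": 0.05,"ty": 0.18,"tz": -0.013,"wx": -0.068,"wy": -0.095,"wz": 0.208,"gripper": 0.06},{"tx": 0.06,"ty": 0.216,"tz": -0.016,"wx": -0.082,"wy": -0.114,"wz": 0.25,"gripper": 0.06},{"tx": 0.07,"ty": 0.252,"tz": -0.02,"wx": -0.095,"wy": -0.133,"wz": 0.292,"gripper": 0.06},{"tx": 0.08,"ty": 0.288,"tz": -0.025,"wx": -0.109,"wy": -0.152,"wz": 0.333,"gripper": 0.06},{"tx": 0.09,"ty": 0.324,"tz": -0.03,"wx": -0.122,"wy": -0.171,"wz": 0.375,"gripper": 0.06},{"tx": 0.1,"ty": 0.36,"tz": -0.035,"wx": -0.136,"wy": -0.19,"wz": 0.417,"gripper": 0.06}]'

```text
t: 1.77
ee_pos: [0.4207, 0.222, 0.2492]
eef_rot: [0.013, 0.965, -0.148, 0.216]
ft_force: [0.4, -0.9, -0.1]
finger_gap: 0.701
```

```bash
python3 -c "
from plan import *
go(rack(.1))"
```

```text
t1.77 gap0.701 F [ 0.4 -0.9 -0.1] D [ 0.0421  0.1506 -0.0453] W [-0.0567 -0.0793  0.173 ] rows>= 3.9
```

Request:
send_rows --deltas '[{"tx": 0.008,"ty": 0.03,"tz": -0.009,"wx": -0.011,"wy": -0.016,"wz": 0.035,"gripper": 0.06},{"tx": 0.017,"ty": 0.06,"tz": -0.018,"wx": -0.023,"wy": -0.032,"wz": 0.07,"gripper": 0.06},{"tx": 0.025,"ty": 0.09,"tz": -0.027,"wx": -0.034,"wy": -0.048,"wz": 0.104,"gripper": 0.06},{"tx": 0.033,"ty": 0.12,"tz": -0.036,"wx": -0.045,"wy": -0.063,"wz": 0.138,"gripper": 0.06},{"tx": 0.0385,"ty": 0.14,"tz": -0.042,"wx": -0.053,"wy": -0.074,"wz": 0.162,"gripper": 0.06},{"tx": 0.042,"ty": 0.1505,"tz": -0.045,"wx": -0.057,"wy": -0.079,"wz": 0.173,"gripper": 0.06},{"tx": 0.042,"ty": 0.1505,"tz": -0.045,"wx": -0.057,"wy": -0.079,"wz": 0.173,"gripper": 0.06},{"tx": 0.042,"ty": 0.1505,"tz": -0.045,"wx": -0.057,"wy": -0.079,"wz": 0.173,"gripper": 0.06}]'

```text
t: 2.43
ee_pos: [0.4623, 0.3717, 0.2036]
eef_rot: [0.017, 0.964, -0.058, 0.258]
ft_force: [0.1, -0.4, -0.3]
finger_gap: 0.699
```

```bash
python3 -c "
from plan import *
go(rack(.0))
c=r.capture('wrist'); cv2.imwrite('pics/w1.png',c['img']); w=cloud(c); hsv=cv2.cvtColor(c['img'],cv2.COLOR_BGR2HSV)
m=(cv2.inRange(hsv,(105,150,60),(130,255,255))>0)&np.isfinite(w[...,2]); p=w[m]; 
if len(p): 
  q=E('y',LEAN)*E('z',-RACK); l=q.apply(p-SEAT); print(len(p),np.percentile(l,[1,50,99],0).round(4))
"
```

```text
t2.43 gap0.699 F [ 0.1 -0.4 -0.3] D [ 0.0501 -0.0051 -0.0864] W [ 0.0021 -0.0014  0.0003] rows>= 2.4
5431 [[-0.014  -0.0553  0.1285]
 [-0.0034  0.0085  0.1318]
 [ 0.007   0.0596  0.1334]]
```

View pics/w1.png

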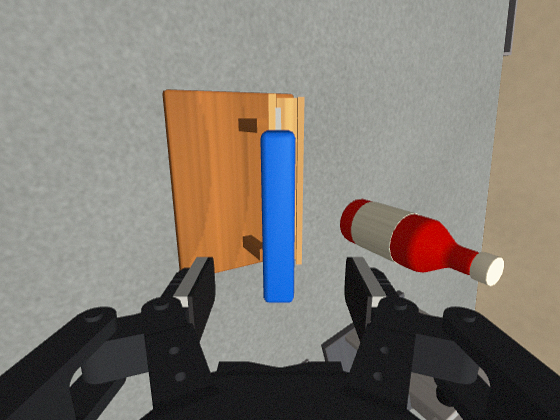

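The wrist view shows the handle centred between the open jaws, from (278,130) to (278,300). It sits about 3 mm towards the rack's -x. I'm descending with that correction and closing.

Request:
send_rows --deltas '[{"tx": 0.007,"ty": 0.0,"tz": -0.013,"wx": 0.0,"wy": 0,"wz": 0,"gripper": 0.06},{"tx": 0.018,"ty": -0.001,"tz": -0.033,"wx": 0.001,"wy": 0,"wz": 0,"gripper": 0.06},{"tx": 0.03,"ty": -0.002,"tz": -0.055,"wx": 0.002,"wy": -0.001,"wz": 0,"gripper": 0.06},{"tx": 0.04,"ty": -0.0025,"tz": -0.073,"wx": 0.002,"wy": -0.001,"wz": 0,"gripper": 0.06},{"tx": 0.046,"ty": -0.003,"tz": -0.084,"wx": 0.002,"wy": -0.001,"wz": 0,"gripper": 0.06},{"tx": 0.048,"ty": -0.003,"tz": -0.0875,"wx": 0.002,"wy": -0.001,"wz": 0,"gripper": 0.06},{"tx": 0.048,"ty": -0.003,"tz": -0.0875,"wx": 0.002,"wy": -0.001,"wz": 0,"gripper": 0.06}]'

```text
t: 3.07
ee_pos: [0.5102, 0.3663, 0.1162]
eef_rot: [0.016, 0.964, -0.059, 0.258]
ft_force: [-0.1, -0.0, -0.5]
finger_gap: 0.7
```

Request:
send_rows --deltas '[{"tx": 0,"ty": 0,"tz": 0,"wx": 0,"wy": 0,"wz": 0,"gripper": 0.03},{"tx": 0,"ty": 0,"tz": 0,"wx": 0,"wy": 0,"wz": 0,"gripper": 0.02},{"tx": 0,"ty": 0,"tz": 0,"wx": 0,"wy": 0,"wz": 0,"gripper": 0.01},{"tx": 0,"ty": 0,"tz": 0,"wx": 0,"wy": 0,"wz": 0,"gripper": 0.01},{"tx": 0,"ty": 0,"tz": 0,"wx": 0,"wy": 0,"wz": 0,"gripper": 0.01},{"tx": 0,"ty": 0,"tz": 0,"wx": 0,"wy": 0,"wz": 0,"gripper": 0.01}]' --newtons 80

```text
t: 3.57
ee_pos: [0.5104, 0.3667, 0.1178]
eef_rot: [0.016, 0.964, -0.059, 0.259]
ft_force: [-2.7, -1.0, 7.7]
finger_gap: 0.242
```

```bash
python3 -c "
from plan import *
go(rack(.0));go(rack(.09)); print(r.get_state()['ee_pos'],rot(r.get_state()['eef_rot']).tolist())"
```

```text
t3.57 gap0.242 F [-2.7 -1.   7.7] D [ 0.002  -0.0002 -0.0005] W [0.0002 0.0008 0.0026] rows>= 0.0
t3.57 gap0.242 F [-2.7 -1.   7.7] D [-0.0427  0.0052  0.0774] W [0.0002 0.0008 0.0026] rows>= 2.1
[0.5104235  0.36673726 0.11781157] [[0.8591154810096473, -0.12229252302068426, 0.49695586232863553], [-0.1058288263123575, -0.9924940984604049, -0.06128396236061464], [0.5007203309342564, 5.7745162331548916e-05, -0.8656091189761028]]
```

Request:
send_rows --deltas '[{"tx": -0.003,"ty": 0,"tz": 0.006,"wx": 0,"wy": 0,"wz": 0,"gripper": 0.01},{"tx": -0.01,"ty": 0.001,"tz": 0.018,"wx": 0,"wy": 0,"wz": 0,"gripper": 0.01},{"tx": -0.019,"ty": 0.002,"tz": 0.034,"wx": 0,"wy": 0,"wz": 0,"gripper": 0.01},{"tx": -0.028,"ty": 0.003,"tz": 0.05,"wx": 0,"wy": 0,"wz": 0,"gripper": 0.01},{"tx": -0.037,"ty": 0.0045,"tz": 0.066,"wx": 0,"wy": 0,"wz": 0,"gripper": 0.01},{"tx": -0.045,"ty": 0.0055,"tz": 0.079,"wx": 0,"wy": 0,"wz": 0,"gripper": 0.01},{"tx": -0.045,"ty": 0.0055,"tz": 0.11,"wx": 0,"wy": 0,"wz": 0,"gripper": 0.01},{"tx": -0.045,"ty": 0.0055,"tz": 0.14,"wx": 0,"wy": 0,"wz": 0,"gripper": 0.01},{"tx": -0.045,"ty": 0.0055,"tz": 0.165,"wx": 0,"wy": 0,"wz": 0,"gripper": 0.01},{"tx": -0.045,"ty": 0.0055,"tz": 0.18,"wx": 0,"wy": 0,"wz": 0,"gripper": 0.01}]'

```text
t: 4.4
ee_pos: [0.4654, 0.3731, 0.3014]
eef_rot: [0.014, 0.964, -0.059, 0.26]
ft_force: [0.9, 0.4, -1.9]
finger_gap: 0.248
```

```bash
python3 -c "
from plan import *
go(pan(0,-.062,.034,.66,.11))
c=r.capture('side'); cv2.imwrite('pics/s1.png',c['img'])"
```

```text
t4.40 gap0.248 F [ 0.9  0.4 -1.9] D [ 0.1845 -0.3586  0.0782] W [ 0.1296  0.5896 -0.3829] rows>= 9.8
```

View pics/s1.png

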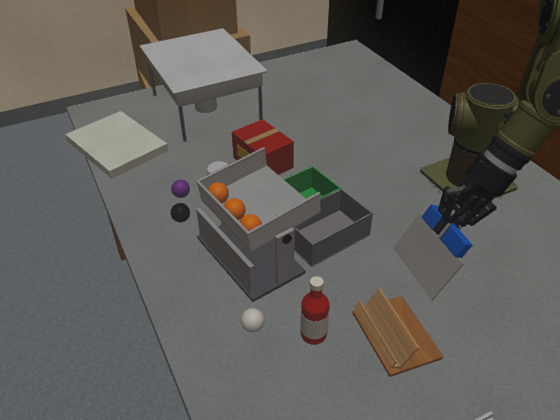

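The side view shows the scraper held cleanly at (430,255), square in the jaws, with the rack empty. Next I move it over the pan.

Request:
send_rows --deltas '[{"tx": 0.004,"ty": -0.008,"tz": 0.01,"wx": 0.003,"wy": 0.014,"wz": -0.009,"gripper": 0.01},{"tx": 0.013,"ty": -0.025,"tz": 0.025,"wx": 0.009,"wy": 0.041,"wz": -0.027,"gripper": 0.01},{"tx": 0.022,"ty": -0.043,"tz": 0.045,"wx": 0.016,"wy": 0.071,"wz": -0.046,"gripper": 0.01},{"tx": 0.032,"ty": -0.063,"tz": 0.06,"wx": 0.023,"wy": 0.103,"wz": -0.067,"gripper": 0.01},{"tx": 0.043,"ty": -0.083,"tz": 0.07,"wx": 0.03,"wy": 0.136,"wz": -0.088,"gripper": 0.01},{"tx": 0.054,"ty": -0.105,"tz": 0.078,"wx": 0.038,"wy": 0.171,"wz": -0.111,"gripper": 0.01},{"tx": 0.065,"ty": -0.126,"tz": 0.082,"wx": 0.045,"wy": 0.206,"wz": -0.134,"gripper": 0.01},{"tx": 0.076,"ty": -0.148,"tz": 0.085,"wx": 0.053,"wy": 0.242,"wz": -0.157,"gripper": 0.01},{"tx": 0.087,"ty": -0.169,"tz": 0.085,"wx": 0.061,"wy": 0.277,"wz": -0.18,"gripper": 0.01},{"tx": 0.098,"ty": -0.19,"tz": 0.085,"wx": 0.069,"wy": 0.313,"wz": -0.203,"gripper": 0.01}]'

```text
t: 5.28
ee_pos: [0.5641, 0.183, 0.3884]
eef_rot: [0.015, 0.981, -0.163, 0.102]
ft_force: [0.7, -0.6, -2.5]
finger_gap: 0.25
```

```bash
python3 -c "
from plan import *
go(pan(0,-.062,.034,.66,.11))"
```

```text
t5.28 gap0.250 F [ 0.7 -0.6 -2.5] D [ 0.0857 -0.1685 -0.0088] W [ 0.0583  0.2776 -0.1772] rows>= 4.5
```

Request:
send_rows --deltas '[{"tx": 0.011,"ty": -0.021,"tz": 0,"wx": 0.007,"wy": 0.035,"wz": -0.022,"gripper": 0.01},{"tx": 0.022,"ty": -0.042,"tz": 0,"wx": 0.015,"wy": 0.07,"wz": -0.045,"gripper": 0.01},{"tx": 0.033,"ty": -0.064,"tz": -0.001,"wx": 0.022,"wy": 0.105,"wz": -0.067,"gripper": 0.01},{"tx": 0.044,"ty": -0.087,"tz": -0.002,"wx": 0.03,"wy": 0.143,"wz": -0.091,"gripper": 0.01},{"tx": 0.055,"ty": -0.109,"tz": -0.004,"wx": 0.038,"wy": 0.179,"wz": -0.115,"gripper": 0.01},{"tx": 0.066,"ty": -0.13,"tz": -0.006,"wx": 0.045,"wy": 0.214,"wz": -0.137,"gripper": 0.01},{"tx": 0.076,"ty": -0.149,"tz": -0.008,"wx": 0.052,"wy": 0.245,"wz": -0.157,"gripper": 0.01},{"tx": 0.083,"ty": -0.163,"tz": -0.009,"wx": 0.0565,"wy": 0.269,"wz": -0.172,"gripper": 0.01},{"tx": 0.0857,"ty": -0.1685,"tz": -0.009,"wx": 0.0583,"wy": 0.2776,"wz": -0.177,"gripper": 0.01},{"tx": 0.0857,"ty": -0.1685,"tz": -0.009,"wx": 0.0583,"wy": 0.2776,"wz": -0.177,"gripper": 0.01}]'

```text
t: 6.12
ee_pos: [0.6508, 0.0127, 0.3766]
eef_rot: [0.019, 0.967, -0.25, -0.043]
ft_force: [-0.0, 0.5, -2.0]
finger_gap: 0.246
```

```bash
python3 -c "
from plan import *
go(pan(0,-.062,.034,.66,.11));go(pan(0,-.062,.034,.66,.0));go(pan(0,-.062,.034,.66,.01))
c=r.capture('top'); w=cloud(c); cv2.imwrite('pics/t2.png',cv2.resize(c['img'][130:310,200:360],None,fx=3,fy=3))
c=r.capture('wrist');cv2.imwrite('pics/w2.png',c['img'])
"
```

```text
t6.12 gap0.246 F [-0.   0.5 -2. ] D [-0.001   0.0018  0.0031] W [ 0.0007 -0.0039  0.0025] rows>= 0.1
t6.12 gap0.246 F [-0.   0.5 -2. ] D [-0.0108  0.0002 -0.1064] W [ 0.0007 -0.0039  0.0025] rows>= 2.6
t6.12 gap0.246 F [-0.   0.5 -2. ] D [-0.0099  0.0004 -0.0965] W [ 0.0007 -0.0039  0.0025] rows>= 2.3
```

View pics/w2.png

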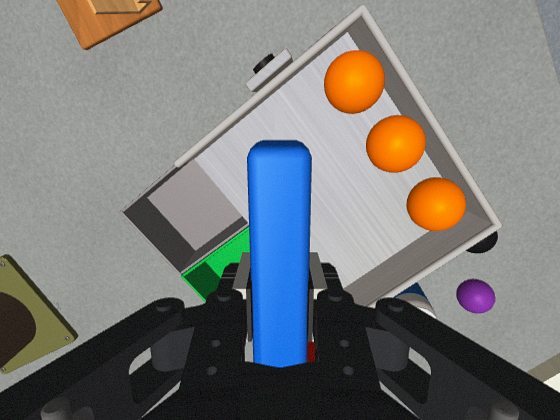

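The wrist view shows the blade clear of both walls, slanted correctly and with the gap on the green side. I'm lowering it.

Request:
send_rows --deltas '[{"tx": -0.001,"ty": 0.001,"tz": -0.01,"wx": 0.001,"wy": -0.004,"wz": 0.002,"gripper": 0.01},{"tx": -0.003,"ty": 0.001,"tz": -0.025,"wx": 0.001,"wy": -0.004,"wz": 0.002,"gripper": 0.01},{"tx": -0.005,"ty": 0.001,"tz": -0.042,"wx": 0.001,"wy": -0.004,"wz": 0.002,"gripper": 0.01},{"tx": -0.006,"ty": 0.001,"tz": -0.058,"wx": 0.001,"wy": -0.004,"wz": 0.002,"gripper": 0.01},{"tx": -0.008,"ty": 0.001,"tz": -0.073,"wx": 0.001,"wy": -0.004,"wz": 0.002,"gripper": 0.01},{"tx": -0.009,"ty": 0.0005,"tz": -0.085,"wx": 0.001,"wy": -0.004,"wz": 0.002,"gripper": 0.01},{"tx": -0.0095,"ty": 0.0005,"tz": -0.094,"wx": 0.001,"wy": -0.004,"wz": 0.002,"gripper": 0.01},{"tx": -0.01,"ty": 0.0005,"tz": -0.098,"wx": 0.001,"wy": -0.004,"wz": 0.002,"gripper": 0.01},{"tx": -0.01,"ty": 0.0005,"tz": -0.098,"wx": 0.001,"wy": -0.004,"wz": 0.002,"gripper": 0.01}]'

```text
t: 6.97
ee_pos: [0.6385, 0.0162, 0.2798]
eef_rot: [0.017, 0.968, -0.247, -0.041]
ft_force: [0.3, -0.2, -3.0]
finger_gap: 0.245
```

```bash
python3 -c "
from plan import *
P=(-.062,.034,.66)
go(pan(0,*P));
for q in (.1,.2,.3,.4,.5,.58): print(q); go(pan(q,*P))"
```

```text
t6.97 gap0.245 F [ 0.3 -0.2 -3. ] D [ 0.0015 -0.0033 -0.0097] W [-0.0015  0.0008 -0.0034] rows>= 0.2
0.1
t6.97 gap0.245 F [ 0.3 -0.2 -3. ] D [-0.0096 -0.005  -0.0154] W [ 0.0143 -0.098  -0.0034] rows>= 0.8
0.2
t6.97 gap0.245 F [ 0.3 -0.2 -3. ] D [-0.02   -0.0067 -0.0222] W [ 0.0301 -0.1967 -0.0035] rows>= 1.6
0.3
t6.97 gap0.245 F [ 0.3 -0.2 -3. ] D [-0.0298 -0.0082 -0.0301] W [ 0.0459 -0.2955 -0.0036] rows>= 2.4
0.4
t6.97 gap0.245 F [ 0.3 -0.2 -3. ] D [-0.0387 -0.0096 -0.0389] W [ 0.0617 -0.3942 -0.0036] rows>= 3.2
0.5
t6.97 gap0.245 F [ 0.3 -0.2 -3. ] D [-0.0467 -0.0109 -0.0486] W [ 0.0776 -0.4929 -0.0036] rows>= 4.0
0.58
t6.97 gap0.245 F [ 0.3 -0.2 -3. ] D [-0.0524 -0.0118 -0.0569] W [ 0.0902 -0.5719 -0.0037] rows>= 4.6
```

Request:
send_rows --deltas '[{"tx": 0.0005,"ty": -0.001,"tz": -0.003,"wx": -0.001,"wy": 0.001,"wz": -0.003,"gripper": 0.01},{"tx": 0.001,"ty": -0.002,"tz": -0.006,"wx": -0.001,"wy": 0.001,"wz": -0.003,"gripper": 0.01},{"tx": 0.0015,"ty": -0.003,"tz": -0.009,"wx": -0.001,"wy": 0.001,"wz": -0.003,"gripper": 0.01},{"tx": 0.0015,"ty": -0.003,"tz": -0.011,"wx": -0.001,"wy": 0.001,"wz": -0.003,"gripper": 0.01},{"tx": 0.0015,"ty": -0.003,"tz": -0.011,"wx": -0.001,"wy": 0.001,"wz": -0.003,"gripper": 0.01},{"tx": 0.0015,"ty": -0.003,"tz": -0.011,"wx": -0.001,"wy": 0.001,"wz": -0.003,"gripper": 0.01},{"tx": 0.0015,"ty": -0.003,"tz": -0.011,"wx": -0.001,"wy": 0.001,"wz": -0.003,"gripper": 0.01}]'

```text
t: 7.55
ee_pos: [0.6404, 0.0133, 0.2702]
eef_rot: [0.017, 0.968, -0.248, -0.04]
ft_force: [-1.4, 1.3, 5.8]
finger_gap: 0.244
```

```bash
python3 -c "
from plan import *
P=(-.062,.034,.66)
go(pan(0,*P));
c=r.capture('side'); a=c['img'][130:310,160:340]; cv2.imwrite('pics/s2.png',cv2.resize(a,None,fx=3.3,fy=3.3))
for q in (.1,.2,.3,.4,.5,.58): print(q); go(pan(q,*P,-.002))"
```

```text
t7.55 gap0.244 F [-1.4  1.3  5.8] D [-0.0003 -0.0003 -0.0001] W [-0.0008  0.002  -0.0003] rows>= 0.0
0.1
t7.60 gap0.250 F [-0.8  1.4  6.2] D [-0.0114 -0.0021 -0.0079] W [ 0.0148 -0.0967 -0.0004] rows>= 0.8
0.2
t7.60 gap0.250 F [-0.8  1.4  6.2] D [-0.0217 -0.0037 -0.0147] W [ 0.0305 -0.1955 -0.0004] rows>= 1.6
0.3
t7.60 gap0.250 F [-0.8  1.4  6.2] D [-0.0313 -0.0052 -0.0225] W [ 0.0461 -0.2942 -0.0004] rows>= 2.4
0.4
t7.60 gap0.250 F [-0.8  1.4  6.2] D [-0.04   -0.0066 -0.0313] W [ 0.0618 -0.393  -0.0004] rows>= 3.2
0.5
t7.60 gap0.250 F [-0.8  1.4  6.2] D [-0.0478 -0.0078 -0.0409] W [ 0.0774 -0.4918 -0.0005] rows>= 4.0
0.58
t7.60 gap0.250 F [-0.8  1.4  6.2] D [-0.0534 -0.0087 -0.0491] W [ 9.000e-02 -5.708e-01 -5.000e-04] rows>= 4.6
```

View pics/s2.png

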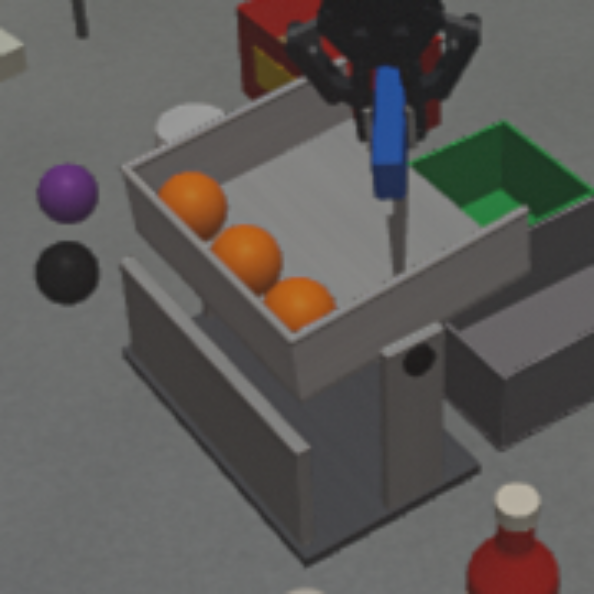

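The scraper stands on the floor (wrist +6 N; the mandarins are still at the back wall at (195,205), (247,258) and (300,300) in the crop). Now I tip with a rotation about the hinge.

Request:
send_rows --deltas '[{"tx": -0.006,"ty": -0.001,"tz": -0.005,"wx": 0.007,"wy": -0.048,"wz": 0,"gripper": 0.01},{"tx": -0.0114,"ty": -0.002,"tz": -0.008,"wx": 0.0148,"wy": -0.0967,"wz": 0,"gripper": 0.01},{"tx": -0.0165,"ty": -0.003,"tz": -0.0113,"wx": 0.0226,"wy": -0.146,"wz": 0,"gripper": 0.01},{"tx": -0.0217,"ty": -0.0037,"tz": -0.0147,"wx": 0.0305,"wy": -0.1955,"wz": 0,"gripper": 0.01},{"tx": -0.0265,"ty": -0.0045,"tz": -0.0185,"wx": 0.0383,"wy": -0.245,"wz": 0,"gripper": 0.01},{"tx": -0.0313,"ty": -0.0052,"tz": -0.0225,"wx": 0.0461,"wy": -0.2942,"wz": 0,"gripper": 0.01},{"tx": -0.0357,"ty": -0.006,"tz": -0.027,"wx": 0.054,"wy": -0.3436,"wz": 0,"gripper": 0.01},{"tx": -0.04,"ty": -0.0066,"tz": -0.0313,"wx": 0.0618,"wy": -0.393,"wz": 0,"gripper": 0.01},{"tx": -0.044,"ty": -0.0072,"tz": -0.036,"wx": 0.07,"wy": -0.4424,"wz": 0,"gripper": 0.01},{"tx": -0.0478,"ty": -0.0078,"tz": -0.041,"wx": 0.0774,"wy": -0.4918,"wz": 0,"gripper": 0.01}]'

```text
t: 8.43
ee_pos: [0.5933, 0.0059, 0.2315]
eef_rot: [-0.082, 0.948, -0.243, 0.19]
ft_force: [-3.0, 1.5, 7.2]
finger_gap: 0.246
```

```bash
cat > balls.py <<'E'
from plan import *
def balls(img=None):
    for n in("top","side"):
        c=r.capture(n); w=cloud(c); hsv=cv2.cvtColor(c["img"],cv2.COLOR_BGR2HSV)
        if img: cv2.imwrite(f"pics/{n}_{img}.png",c["img"])
        m=((cv2.inRange(hsv,(6,215,60),(17,255,255))>0)&np.isfinite(w[...,2])).astype(np.uint8)
        k,lab,st,ce=cv2.connectedComponentsWithStats(m)
        for i in range(1,k):
            if st[i,4]>25:
                p=np.median(w[lab==i],0); q=E('z',-YAW).apply(p-HINGE*[1,1,0]); 
                if abs(q[1])<.2 and -.4<q[0]<.2: print(n,ce[i].round(),st[i,4],"stand frame",q.round(3))
E
python3 -c "
from balls import *
balls()
P=(-.062,.034,.66)
for q in (0,.25,.5,.58): print(q); go(pan(q,*P,-.002))"
```

```text
top [271. 207.] 207 stand frame [-0.041  0.025  0.187]
top [293. 219.] 210 stand frame [-0.083 -0.031  0.172]
top [310. 239.] 232 stand frame [-0.143 -0.07   0.136]
side [273. 190.] 338 stand frame [-0.064  0.004  0.173]
side [299. 193.] 29 stand frame [-0.18  -0.051  0.08 ]
0
t8.53 gap0.246 F [-8.1  0.3  9.4] D [0.0498 0.0073 0.0387] W [-0.0794  0.4953 -0.    ] rows>= 4.0
0.25
t8.53 gap0.246 F [-8.1  0.3  9.4] D [0.0238 0.0032 0.0223] W [-4.030e-02  2.483e-01 -1.000e-04] rows>= 2.0
0.5
t8.53 gap0.246 F [-8.1  0.3  9.4] D [ 0.0025 -0.0002 -0.0001] W [-0.0012  0.0014 -0.0002] rows>= 0.1
0.58
t8.53 gap0.246 F [-8.1  0.3  9.4] D [-0.003  -0.001  -0.0083] W [ 0.0114 -0.0776 -0.0003] rows>= 0.6
```

Working well: the balls are filing along the blade to the green side. I'm holding the tip.

Request:
send_rows --deltas '[{"tx": 0.001,"ty": 0,"tz": -0.003,"wx": 0.003,"wy": -0.02,"wz": 0,"gripper": 0.01},{"tx": -0.001,"ty": 0,"tz": -0.006,"wx": 0.008,"wy": -0.05,"wz": 0,"gripper": 0.01},{"tx": -0.001,"ty": 0,"tz": -0.006,"wx": 0.008,"wy": -0.05,"wz": 0,"gripper": 0.01},{"tx": -0.001,"ty": 0,"tz": -0.006,"wx": 0.008,"wy": -0.05,"wz": 0,"gripper": 0.01},{"tx": -0.001,"ty": 0,"tz": -0.006,"wx": 0.008,"wy": -0.05,"wz": 0,"gripper": 0.01},{"tx": -0.001,"ty": 0,"tz": -0.006,"wx": 0.008,"wy": -0.05,"wz": 0,"gripper": 0.01},{"tx": -0.001,"ty": 0,"tz": -0.006,"wx": 0.008,"wy": -0.05,"wz": 0,"gripper": 0.01},{"tx": -0.001,"ty": 0,"tz": -0.006,"wx": 0.008,"wy": -0.05,"wz": 0,"gripper": 0.01},{"tx": -0.001,"ty": 0,"tz": -0.006,"wx": 0.008,"wy": -0.05,"wz": 0,"gripper": 0.01},{"tx": -0.001,"ty": 0,"tz": -0.006,"wx": 0.008,"wy": -0.05,"wz": 0,"gripper": 0.01}]'

```text
t: 9.37
ee_pos: [0.5873, 0.0051, 0.2245]
eef_rot: [-0.091, 0.943, -0.243, 0.21]
ft_force: [-14.2, -3.7, 14.5]
finger_gap: 0.246
```

```bash
python3 -c "
from balls import *
balls('tip')
P=(-.062,.034,.66)
for q in (0,.2,.4): print(q); go(pan(q,*P,-.002))"
```

```text
top [298. 238.] 157 stand frame [-0.122 -0.044  0.053]
top [319. 262.] 213 stand frame [-0.202 -0.092  0.051]
top [315. 280.] 183 stand frame [-0.255 -0.069  0.053]
side [316. 190.] 158 stand frame [-0.245 -0.059  0.052]
side [300. 194.] 54 stand frame [-0.203 -0.074  0.048]
0
t9.47 gap0.247 F [-12.8  -3.8  13.1] D [0.0526 0.0079 0.0436] W [-0.0869  0.5441  0.0008] rows>= 4.4
0.2
t9.47 gap0.247 F [-12.8  -3.8  13.1] D [0.0314 0.0045 0.031 ] W [-0.0557  0.3466  0.0007] rows>= 2.8
0.4
t9.47 gap0.247 F [-12.8  -3.8  13.1] D [0.0132 0.0016 0.0144] W [-0.0245  0.149   0.0007] rows>= 1.2
```

View pics/top_tip.png

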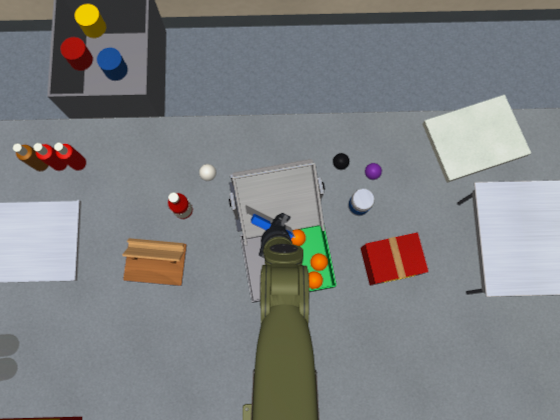

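All three mandarins are in the green box, at (298,238), (319,262) and (315,280). I'm letting the pan up slowly with the scraper still riding on it.

Request:
send_rows --deltas '[{"tx": 0.006,"ty": 0.001,"tz": 0.007,"wx": -0.012,"wy": 0.075,"wz": 0,"gripper": 0.01},{"tx": 0.013,"ty": 0.0016,"tz": 0.0144,"wx": -0.0245,"wy": 0.149,"wz": 0,"gripper": 0.01},{"tx": 0.019,"ty": 0.0025,"tz": 0.02,"wx": -0.035,"wy": 0.215,"wz": 0,"gripper": 0.01},{"tx": 0.025,"ty": 0.0035,"tz": 0.0255,"wx": -0.045,"wy": 0.281,"wz": 0,"gripper": 0.01},{"tx": 0.0314,"ty": 0.0045,"tz": 0.031,"wx": -0.0557,"wy": 0.3466,"wz": 0,"gripper": 0.01},{"tx": 0.037,"ty": 0.0055,"tz": 0.0345,"wx": -0.064,"wy": 0.4,"wz": 0,"gripper": 0.01},{"tx": 0.0425,"ty": 0.0065,"tz": 0.038,"wx": -0.072,"wy": 0.45,"wz": 0,"gripper": 0.01},{"tx": 0.048,"ty": 0.0073,"tz": 0.041,"wx": -0.08,"wy": 0.5,"wz": 0,"gripper": 0.01},{"tx": 0.0526,"ty": 0.008,"tz": 0.0445,"wx": -0.087,"wy": 0.544,"wz": 0,"gripper": 0.01},{"tx": 0.0526,"ty": 0.008,"tz": 0.046,"wx": -0.087,"wy": 0.544,"wz": 0,"gripper": 0.01}]'

```text
t: 10.3
ee_pos: [0.6416, 0.0127, 0.269]
eef_rot: [0.019, 0.967, -0.249, -0.042]
ft_force: [-0.6, -1.0, 0.8]
finger_gap: 0.248
```

```bash
python3 -c "
from balls import *
P=(-.062,.034,.66)
go(pan(0,*P,-.002)); go(pan(0,*P,.11))"
```

```text
t10.30 gap0.248 F [-0.6 -1.   0.8] D [-0.0017  0.0003 -0.0008] W [ 0.0021 -0.0025  0.0007] rows>= 0.0
t10.30 gap0.248 F [-0.6 -1.   0.8] D [0.0082 0.0019 0.1107] W [ 0.0021 -0.0025  0.0007] rows>= 2.7
```

Request:
send_rows --deltas '[{"tx": 0.0,"ty": 0,"tz": 0.008,"wx": 0,"wy": 0,"wz": 0,"gripper": 0.01},{"tx": 0.001,"ty": 0,"tz": 0.02,"wx": 0,"wy": 0,"wz": 0,"gripper": 0.01},{"tx": 0.003,"ty": 0.0,"tz": 0.04,"wx": 0,"wy": 0,"wz": 0,"gripper": 0.01},{"tx": 0.005,"ty": 0.001,"tz": 0.06,"wx": 0,"wy": 0,"wz": 0,"gripper": 0.01},{"tx": 0.007,"ty": 0.001,"tz": 0.08,"wx": 0,"wy": 0,"wz": 0,"gripper": 0.01},{"tx": 0.008,"ty": 0.002,"tz": 0.1,"wx": 0,"wy": 0,"wz": 0,"gripper": 0.01},{"tx": 0.008,"ty": 0.002,"tz": 0.115,"wx": 0,"wy": 0,"wz": 0,"gripper": 0.01},{"tx": 0.008,"ty": 0.002,"tz": 0.12,"wx": 0,"wy": 0,"wz": 0,"gripper": 0.01}]'

```text
t: 10.97
ee_pos: [0.65, 0.0146, 0.3913]
eef_rot: [0.018, 0.967, -0.249, -0.04]
ft_force: [-0.2, 0.5, -2.6]
finger_gap: 0.245
```

```bash
cat >> plan.py <<'E'
GP=np.array([.5104,.3667,.1178]); GR=R.from_matrix([[.85912,-.12229,.49696],[-.10583,-.99249,-.06128],[.50072,.00006,-.86561]])
def back(up=0,dz=0): return GP-up*GR.as_matrix()[:,2]+[0,0,dz],GR
E
python3 -c "
from plan import *
go(back(.09,.1))"
```

```text
t10.97 gap0.245 F [-0.2  0.5 -2.6] D [-0.1843  0.3576 -0.0956] W [-0.1317 -0.5843  0.3845] rows>= 9.9
```

Request:
send_rows --deltas '[{"tx": -0.005,"ty": 0.009,"tz": 0,"wx": -0.003,"wy": -0.014,"wz": 0.01,"gripper": 0.01},{"tx": -0.014,"ty": 0.027,"tz": 0,"wx": -0.01,"wy": -0.044,"wz": 0.029,"gripper": 0.01},{"tx": -0.024,"ty": 0.047,"tz": 0,"wx": -0.017,"wy": -0.077,"wz": 0.05,"gripper": 0.01},{"tx": -0.034,"ty": 0.067,"tz": 0,"wx": -0.024,"wy": -0.109,"wz": 0.072,"gripper": 0.01},{"tx": -0.045,"ty": 0.087,"tz": 0,"wx": -0.032,"wy": -0.142,"wz": 0.094,"gripper": 0.01},{"tx": -0.055,"ty": 0.108,"tz": 0,"wx": -0.04,"wy": -0.176,"wz": 0.116,"gripper": 0.01},{"tx": -0.066,"ty": 0.129,"tz": 0,"wx": -0.047,"wy": -0.211,"wz": 0.139,"gripper": 0.01},{"tx": -0.077,"ty": 0.15,"tz": 0,"wx": -0.055,"wy": -0.245,"wz": 0.161,"gripper": 0.01},{"tx": -0.088,"ty": 0.171,"tz": 0,"wx": -0.063,"wy": -0.28,"wz": 0.184,"gripper": 0.01},{"tx": -0.099,"ty": 0.192,"tz": 0,"wx": -0.071,"wy": -0.315,"wz": 0.207,"gripper": 0.01}]'

```text
t: 11.8
ee_pos: [0.5493, 0.2071, 0.3901]
eef_rot: [0.017, 0.981, -0.149, 0.123]
ft_force: [0.3, 0.2, -1.9]
finger_gap: 0.244
```

```bash
python3 -c "
from plan import *
go(back(.09,.1))"
```

```text
t11.80 gap0.244 F [ 0.3  0.2 -1.9] D [-0.0837  0.1651 -0.0944] W [-0.0607 -0.2686  0.1765] rows>= 5.0
```

Request:
send_rows --deltas '[{"tx": -0.01,"ty": 0.02,"tz": -0.002,"wx": -0.007,"wy": -0.032,"wz": 0.021,"gripper": 0.01},{"tx": -0.021,"ty": 0.041,"tz": -0.006,"wx": -0.015,"wy": -0.067,"wz": 0.044,"gripper": 0.01},{"tx": -0.032,"ty": 0.063,"tz": -0.014,"wx": -0.023,"wy": -0.102,"wz": 0.067,"gripper": 0.01},{"tx": -0.043,"ty": 0.085,"tz": -0.025,"wx": -0.031,"wy": -0.138,"wz": 0.091,"gripper": 0.01},{"tx": -0.054,"ty": 0.107,"tz": -0.04,"wx": -0.039,"wy": -0.174,"wz": 0.114,"gripper": 0.01},{"tx": -0.065,"ty": 0.128,"tz": -0.058,"wx": -0.047,"wy": -0.209,"wz": 0.137,"gripper": 0.01},{"tx": -0.075,"ty": 0.148,"tz": -0.076,"wx": -0.054,"wy": -0.241,"wz": 0.158,"gripper": 0.01},{"tx": -0.082,"ty": 0.161,"tz": -0.089,"wx": -0.059,"wy": -0.263,"wz": 0.172,"gripper": 0.01},{"tx": -0.0837,"ty": 0.165,"tz": -0.094,"wx": -0.0607,"wy": -0.2686,"wz": 0.1765,"gripper": 0.01},{"tx": -0.0837,"ty": 0.165,"tz": -0.094,"wx": -0.0607,"wy": -0.2686,"wz": 0.1765,"gripper": 0.01}]'

```text
t: 12.63
ee_pos: [0.4632, 0.3713, 0.2927]
eef_rot: [0.018, 0.965, -0.057, 0.257]
ft_force: [0.1, -1.1, -2.3]
finger_gap: 0.245
```

```bash
python3 -c "
from plan import *
go(back(.09,.1)); go(back(.03)); go(back(.09))
s=r.get_state(); Rt=R.from_matrix(rot(s['eef_rot'])); Rs=Rt*T.inv()
c=r.capture('side'); w=cloud(c); cv2.imwrite('pics/s3.png',cv2.resize(c['img'][150:400,330:530],None,fx=2.4,fy=2.4))
l=Rs.inv().apply((w-s['ee_pos']).reshape(-1,3)).reshape(w.shape)+OFF
m=np.isfinite(l[...,2])&(abs(l[...,0])<.03)&(abs(l[...,1])<.085)&(l[...,2]>-.02)&(l[...,2]<.085)
p=l[m]; print(len(p),p.mean(0).round(4),np.percentile(p,[1,99],0).round(4).tolist())
A=np.c_[p[:,1:],np.ones(len(p))]; print('x = a*y+b*z+c',np.linalg.lstsq(A,p[:,0],rcond=None)[0].round(4))
print(cv2.minAreaRect((p[:,1:]*1000).astype(np.float32)))
"
```

```text
t12.63 gap0.245 F [ 0.1 -1.1 -2.3] D [0.0025 0.0009 0.003 ] W [ 0.0038 -0.0041 -0.0025] rows>= 0.1
t12.63 gap0.245 F [ 0.1 -1.1 -2.3] D [ 0.0323 -0.0028 -0.149 ] W [ 0.0038 -0.0041 -0.0025] rows>= 3.7
t12.63 gap0.245 F [ 0.1 -1.1 -2.3] D [ 0.0025  0.0009 -0.097 ] W [ 0.0038 -0.0041 -0.0025] rows>= 2.3
2586 [0.0025 0.0074 0.0438] [[-0.0012, -0.0703, 0.0011], [0.0059, 0.0784, 0.0845]]
x = a*y+b*z+c [-0.0031 -0.0019  0.0026]
((3.0038299560546875, 43.15754318237305), (153.36553955078125, 86.80502319335938), 1.5807249546051025)
```

View pics/s3.png

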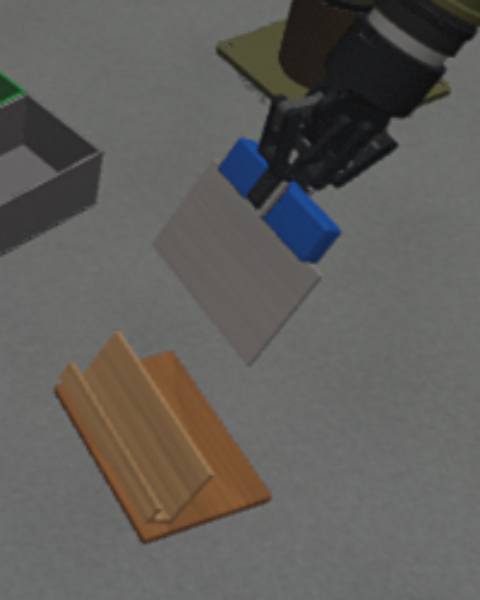

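The side view shows the scraper still square in the grip: plane tilt under 0.005 rad, edge at z of about 1 mm. I'm lowering it into the cradle.

Request:
send_rows --deltas '[{"tx": 0.0025,"ty": 0.001,"tz": -0.02,"wx": 0.004,"wy": -0.004,"wz": -0.002,"gripper": 0.01},{"tx": 0.0025,"ty": 0.001,"tz": -0.045,"wx": 0.004,"wy": -0.004,"wz": -0.002,"gripper": 0.01},{"tx": 0.0025,"ty": 0.001,"tz": -0.07,"wx": 0.004,"wy": -0.004,"wz": -0.002,"gripper": 0.01},{"tx": 0.0025,"ty": 0.001,"tz": -0.09,"wx": 0.004,"wy": -0.004,"wz": -0.002,"gripper": 0.01},{"tx": 0.0025,"ty": 0.001,"tz": -0.097,"wx": 0.004,"wy": -0.004,"wz": -0.002,"gripper": 0.01},{"tx": 0.006,"ty": 0.0005,"tz": -0.102,"wx": 0.004,"wy": -0.004,"wz": -0.002,"gripper": 0.01},{"tx": 0.014,"ty": -0.0005,"tz": -0.117,"wx": 0.004,"wy": -0.004,"wz": -0.002,"gripper": 0.01},{"tx": 0.024,"ty": -0.002,"tz": -0.134,"wx": 0.004,"wy": -0.004,"wz": -0.002,"gripper": 0.01},{"tx": 0.032,"ty": -0.003,"tz": -0.148,"wx": 0.004,"wy": -0.004,"wz": -0.002,"gripper": 0.01},{"tx": 0.0323,"ty": -0.003,"tz": -0.149,"wx": 0.004,"wy": -0.004,"wz": -0.002,"gripper": 0.01}]'

```text
t: 13.52
ee_pos: [0.4984, 0.3673, 0.1451]
eef_rot: [0.016, 0.964, -0.061, 0.26]
ft_force: [-1.2, 0.2, -2.0]
finger_gap: 0.246
```

```bash
python3 -c "
from plan import *
go(back(.0))"
```

```text
t13.52 gap0.246 F [-1.2  0.2 -2. ] D [ 0.012  -0.0006 -0.0273] W [-0.0015  0.0022  0.0037] rows>= 0.7
```

Request:
send_rows --deltas '[{"tx": 0.0005,"ty": 0,"tz": -0.005,"wx": -0.001,"wy": 0.002,"wz": 0.004,"gripper": 0.01},{"tx": 0.0035,"ty": 0,"tz": -0.011,"wx": -0.001,"wy": 0.002,"wz": 0.004,"gripper": 0.01},{"tx": 0.0065,"ty": 0,"tz": -0.017,"wx": -0.001,"wy": 0.002,"wz": 0.004,"gripper": 0.01},{"tx": 0.009,"ty": -0.0005,"tz": -0.022,"wx": -0.001,"wy": 0.002,"wz": 0.004,"gripper": 0.01},{"tx": 0.011,"ty": -0.0005,"tz": -0.0255,"wx": -0.001,"wy": 0.002,"wz": 0.004,"gripper": 0.01},{"tx": 0.012,"ty": -0.0005,"tz": -0.0275,"wx": -0.001,"wy": 0.002,"wz": 0.004,"gripper": 0.01},{"tx": 0.012,"ty": -0.0005,"tz": -0.0275,"wx": -0.001,"wy": 0.002,"wz": 0.004,"gripper": 0.01}]'

```text
t: 14.1
ee_pos: [0.5108, 0.3687, 0.1191]
eef_rot: [0.014, 0.964, -0.059, 0.26]
ft_force: [-4.6, 2.0, 5.1]
finger_gap: 0.246
```

```bash
python3 -c "
from plan import *
go(back(.0))"
```

```text
t14.10 gap0.246 F [-4.6  2.   5.1] D [-0.0004 -0.002  -0.0013] W [-0.0037  0.0018 -0.0018] rows>= 0.1
```

Seated (force rose by about 7 N). Releasing.

Request:
send_rows --deltas '[{"tx": 0,"ty": 0,"tz": 0,"wx": 0,"wy": 0,"wz": 0,"gripper": 0.025},{"tx": 0,"ty": 0,"tz": 0,"wx": 0,"wy": 0,"wz": 0,"gripper": 0.03},{"tx": 0,"ty": 0,"tz": 0,"wx": 0,"wy": 0,"wz": 0,"gripper": 0.045},{"tx": 0,"ty": 0,"tz": 0,"wx": 0,"wy": 0,"wz": 0,"gripper": 0.06},{"tx": 0,"ty": 0,"tz": 0,"wx": 0,"wy": 0,"wz": 0,"gripper": 0.06},{"tx": 0,"ty": 0,"tz": 0,"wx": 0,"wy": 0,"wz": 0,"gripper": 0.06},{"tx": 0,"ty": 0,"tz": 0,"wx": 0,"wy": 0,"wz": 0,"gripper": 0.06}]'

```text
t: 14.68
ee_pos: [0.5108, 0.3686, 0.119]
eef_rot: [0.014, 0.964, -0.059, 0.259]
ft_force: [-0.2, -0.5, 0.7]
finger_gap: 0.703
```

Request:
send_rows --deltas '[{"tx": -0.005,"ty": 0.001,"tz": 0.0087,"wx": 0,"wy": 0,"wz": 0,"gripper": 0.06},{"tx": -0.015,"ty": 0.002,"tz": 0.026,"wx": 0,"wy": 0,"wz": 0,"gripper": 0.06},{"tx": -0.027,"ty": 0.003,"tz": 0.047,"wx": 0,"wy": 0,"wz": 0,"gripper": 0.06},{"tx": -0.04,"ty": 0.005,"tz": 0.069,"wx": 0,"wy": 0,"wz": 0,"gripper": 0.06},{"tx": -0.053,"ty": 0.006,"tz": 0.092,"wx": 0,"wy": 0,"wz": 0,"gripper": 0.06},{"tx": -0.065,"ty": 0.006,"tz": 0.113,"wx": 0,"wy": 0,"wz": 0,"gripper": 0.06},{"tx": -0.085,"ty": 0.0,"tz": 0.14,"wx": 0,"wy": 0,"wz": 0,"gripper": 0.06},{"tx": -0.11,"ty": -0.01,"tz": 0.16,"wx": 0,"wy": 0,"wz": 0,"gripper": 0.06},{"tx": -0.13,"ty": -0.02,"tz": 0.17,"wx": 0,"wy": 0,"wz": 0,"gripper": 0.06},{"tx": -0.13,"ty": -0.02,"tz": 0.17,"wx": 0,"wy": 0,"wz": 0,"gripper": 0.06}]'

```text
t: 15.52
ee_pos: [0.3786, 0.3479, 0.2924]
eef_rot: [0.012, 0.964, -0.058, 0.26]
ft_force: [0.2, -0.0, 0.0]
finger_gap: 0.701
```

```bash
python3 -c "
from balls import *
balls('end'); s=r.get_state(); print(s['t'],s['ee_pos'],s['ft_force'])
for n in('top','side'):
    c=r.capture(n); w=cloud(c); hsv=cv2.cvtColor(c['img'],cv2.COLOR_BGR2HSV)
    m=(cv2.inRange(hsv,(105,150,60),(130,255,255))>0)&np.isfinite(w[...,2])&(np.linalg.norm(w-[.51,.367,.12],axis=-1)<.1)
    p=w[m]; print(n,'handle',p.mean(0).round(4),cv2.minAreaRect((p[:,:2]*1000).astype(np.float32)))
    if n=='top':
        p=w[190:225,250:312].reshape(-1,3); p=p[np.isfinite(p[:,2])]; A=np.c_[p[:,:2],np.ones(len(p))]; print('floor',np.linalg.lstsq(A,p[:,2],rcond=None)[0].round(4))
"
```

```text
top [295. 238.] 196 stand frame [-0.121 -0.035  0.052]
top [319. 262.] 214 stand frame [-0.203 -0.091  0.052]
top [314. 280.] 212 stand frame [-0.253 -0.066  0.051]
side [316. 188.] 71 stand frame [-0.252 -0.063  0.056]
side [299. 189.] 34 stand frame [-0.208 -0.085  0.057]
15.6167 [0.38043474 0.348887   0.29027962] [ 0.15394573 -0.09076328 -0.22726837]
top handle [0.5102 0.3705 0.1322] ((511.0955810546875, 372.9000549316406), (124.9430160522461, 31.700420379638672), 84.3818130493164)
floor [-0.0953 -0.014   0.2215]
side handle [0.5143 0.3775 0.1296] ((510.2698059082031, 373.1606140136719), (120.59026336669922, 33.940364837646484), 83.44078063964844)
```

View pics/side_end.png

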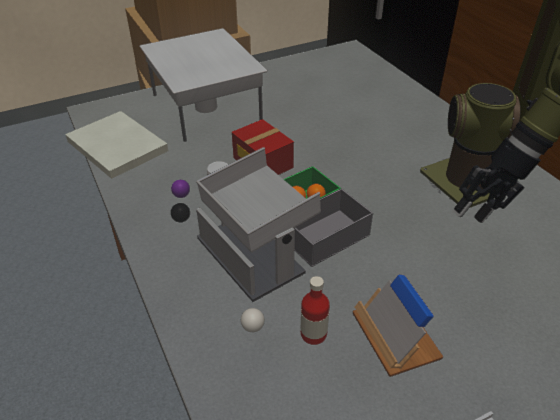

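The side view shows the scraper back leaning in the rack (410,300), the pan level and empty, the grey box empty and the mandarins in the green box (298,190) and (316,190). The bottle and carton are where they were.

```bash
python3 -c "
from station import r
print(r.hand_in())"
```

```text
the job is handed in; nothing more can be done
None
```

The job is done and handed in at about 15.6 s of the 67 s allowed. I stood the scraper slantwise (about 38°) in the pan and tipped the pan to about 0.55 rad. All three mandarins rolled along the blade into the green box. I then let the pan up and put the scraper back on its rack. The hand-in gave no verdict.

**Last checks:**
- **Mandarins:** the top view shows all three inside the green box, with centres about 35, 66 and 91 mm to its side of the dividing line between the boxes. The side view shows only two of them, because the third is hidden. The grey box is empty.
- **Pan:** the floor slope is back to its value before tipping (0.095, against 0.094 at the start).
- **Scraper:** it is leaning as at the start, with the handle about 5 mm along the rack from where it was and within about 1.5° in yaw. That is inside the 22 mm and 0.2 rad limits.
- **Bystanders and arm:** the bottle and carton look unmoved in the final side picture. The can is mostly hidden there, but the arm never went near it. The arm is clear of everything.

One move call was refused early on because its rows did not all carry a gripper value; nothing moved, and I resent it in full.

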